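# Hang the drip grille on both hooks of the drying stand

## Task

Lift the drip grille by its red tab out of the draining rack and hang it by its top bar on both hooks of the drying stand, with the bar down in the hollow of each hook behind its upturned tip. Lower it gently, keep hold of it for a moment while both hooks bear it and feel that it is seated, then let go and leave it hanging level and still; do not drop it or push the other things on the counter about.

Things in the scene. Friction and masses are not known exactly. Their poses are not given: they have to be found in the camera images.
- grille: Drip grille, 0.3-0.55 kg: upright aluminium frame 190 mm wide (y), 120 high (z), 8 thick (x), red tab on top. Origin: middle of its underside. Top bar 110-120 mm up, bottom bar 0-10 mm. Side bars at the ends, thin bars at y = 0, +-21, +-42 mm. Clear openings for the hooks at |y| = 44.5 to 87 mm, 10 to 110 mm up. Same both ways round.
- grille_tab (a point): Middle of the red tab's gripping height, on the grille 145 mm above its underside. The tab is 40 mm wide (grille y), 8 mm thick (grille x) and stands 45 mm high above the top bar (120 to 165 mm). Axes as the grille's.
- grille_end_a (a point): Point on the underside of the top bar, 65 mm from the middle towards the grille's +y, where one hook should bear.
- grille_end_b (a point): The same, 65 mm towards the grille's -y.
- drainer: Fixed grey draining rack, 100 x 230 mm, floor 6 mm up, in which the grille stands upright at the start, axes alike. Guide posts 66 mm high leave a 10 mm gap (x) at y = +-80 mm; end stops 36 mm high at y = +-102 mm: lift the grille straight up 70 mm to clear them. Origin: middle of its underside.
- stand: Fixed drying stand, two blue hooks at y = +-65 mm on a cross rail (at x = 55 mm). Origin: on the counter below the middle between the hook seats; open front is -x: bring the grille from there. The rail is clamped at a height that differs each time and is not reported: both seats are equally high, 160 to 200 mm above the counter. It holds against 35 N. Nothing rises over 18 mm above the seats.
- under_hook_a (a point): Point on the counter straight below the seat of the hook at the stand's +y. Each hook is a trough of 8 mm round bar, open above: flat bottom (seat) centred on stand x = 0, 16 mm free between its sloping walls at the bottom, 26 mm at the top. Front tip ends 18 mm above the seat at x = -13 to -21 mm; rear wall 16 mm above it at x = 18 mm. Underside 8 mm below the seat.
- under_hook_b (a point): Point on the counter straight below the seat of the hook at the stand's -y; the same hook. Behind the hooks stand two posts at stand x = 55 mm, y = +-40 mm, and a black foot plate 12 mm high from x = 35 to 135 mm, y = +-85 mm; below the seats and in front of them nothing is in the way.
- cup: White mug, 80 mm across, 65 mm high, origin at the middle of its underside. Leave alone.
- tamper: Steel tamper with wooden handle, 58 mm across, 95 mm high, origin at the middle of its underside. Leave alone.
- pitcher: Steel milk pitcher with handle, 84 mm across, 110 mm high, origin at the middle of its underside. Leave alone.
- jar: Amber jar with black cap, 72 mm across, 100 mm high, origin at the middle of its underside. Leave alone.
- portafilter: Portafilter lying down: steel basket 70 mm across, 45 mm high, black handle reaching 190 mm towards its -x. Origin under the basket. Leave alone.
Not all that is in view belongs to the job. Leave any pink look-alike of the grille alone.

How it is judged:
By the outcome, as a careful person would: the job done as asked, in the order asked, and still so for the second after the job is handed in, with the robot touching nothing.
It also fails if it takes over 64 s, if anything falls off the work surface, if the arm or the gripper's body presses on something with over 40 N, if the wrist force passes 120 N, or if a joint passes its speed limit or range.

## Robot

A 7-joint arm with a two-finger parallel gripper is mounted at the origin on the work surface. World frame = base frame: x ahead of the robot, y to its left, z up, the work surface at z = 0. Lengths are in m, angles in rad, forces in N, time in s.
With the tool pointing down it reaches from about 0.4 to 0.875 m from the base axis. Payload 4.4 kg.
Tool frame: the origin (TCP) lies midway between the tips of the shut fingers; the grasp point (between the pads) lies 19 mm behind it; z points along the fingers, y is the line along which they close (so a half turn about z gives the same grasp; the last joint's range is limited). The gripper opens to 85 mm and grips with 20 to 120 N. Pads are 22 mm wide; open, the fingers measure 114 mm over their backs; the gripper's body (76 mm by 85 mm) begins 54 mm behind the grasp point. The pads swing forward as they close: fully open they stand 13 mm farther back than shut.
Start: joints at [-0.066, 0.628, 0.038, 1.517, -0.027, 0.996, -0.02], TCP at [0.65, 0, 0.231] pointing down, gripper open.
Joint ranges: [-3.06, 3.06], [-0.37, 2.12], [-1.25, 1.32], [0.18, 2.47], [-1.1, 4.24], [0.23, 1.98], [-2.94, 2.94]. Speed limits (rad/s): [2.57, 2.57, 3.14, 3.14, 3.14, 3.14, 3.14].

## Interface

Orientations are given as a unit quaternion [w, x, y, z].
In Python, from cell import readout, imaging, job gives the robot as it stands. The module is installed in compiled form; this text tells all that it offers.
- The arm moves only by the tool drive_tool, never from a script. Its argument "steps" is a list of rows, each a list of 5 numbers: the shift along the tool's x, y, z in m, then the turn about the tool's z in degrees, then the opening, from 0 (shut) to 1 (fully open). In form: [[x, y, z, yaw, fingers], ...]. A call has 1 to 12 rows; each row is the pose to reach, as a shift and turn from the pose commanded when the call began, along the tool's axes at that moment; what a row does not reach only later rows make up. A row lasts 1/10 s, in which the tool goes at most 50 mm and 8.59 degrees, less where a joint would pass 70% of its speed; a pose out of reach is approached as far as the arm can. A call with a gripper value outside its range is refused whole. The fingers move at their own pace and stop on an object; the grip force is fixed at half the most. Time passes only in rows, so rows that repeat a pose let the fingers close. It gives the time, the measured TCP pose, the force, the opening and the grip force at its end, in the units of the state.
- readout.read_state(): the state, without advancing time (a new reading comes with each control period).
- imaging.capture(name): name is "scene" or "side" or "wrist"; returns a dict with "image" (400x640x3 uint8, red, green, blue), "mtx" (3x3 intrinsics, pixels), "k1" (the pictures are not rectified: a ray, as slopes to the right and down, at radius r is drawn at 1 + k1 r^2 times it, then the intrinsics apply), "cam_to_world" (4x4, takes a point from camera to world coordinates). Camera axes: x right, y up, looking along -z (the intrinsics and any distortion apply to the point x, -y, -z); pixel columns grow to the right and rows downward; lengths in m; the calibration is good to about 2 mm. A picture is of the moment at which its call begins. There is no depth.
- job.sign_off(): hands the job in; it is judged then, once.
Trained networks look in a picture, given as the dict that the camera call returned (one of the last four; its "shot" number tells which), for a name from the list of things; names that differ only in an ending like _2 or _b are one class to them, and where a whole thing is asked for, a point or a joint stands for the part that bears it (a point fixed in the world has none). Each returns a list of dicts, best first, with "confidence" (0 to 1); they miss things now and then, are a little off and sometimes report something else, mostly with a low value. They report only what shows in the picture. A call takes as long as a camera call. They do not tell look-alikes from the thing itself.
- imaging.look_for(label, picture): "pixel" ([column, row] in pixels, amid what is visible of it).
- imaging.masks_of(label, picture): "mask" (400x640 bool, what is visible of it) and "pixel" ([column, row] in pixels, amid what is visible of it).
- imaging.pinpoint(label, picture): "pixel" ([column, row] in pixels: a listed point, or the origin of a listed thing).
The state is a dict: "t": time; "joint_positions": joint angles; "qvel": joint speeds; "effort": joint torques, N m; "eef_pos": TCP position; "tcp_rot": TCP orientation; "wrist_force": force on the tool from outside, world axes, zero at the start; "ft_torque": the same for the moment, N m; "finger_gap": finger opening in m; "grasp_force": force on a finger pad.
Only numpy, scipy, OpenCV 4.12 (cv2) and the standard library are available. Lean on these libraries where they do the work, as an engineer would, in place of code of your own. Each camera call takes 0.05 s, during which the arm holds its last target. There are 200 camera calls.

## Working session

There is one attempt and no reset: what is moved stays moved. The work goes in short steps, Python scripts to look and compute and a tool call to move; the robot and the scene stay as the last step left them, time stands still between calls to the robot, and variables do not carry over. Pictures are saved under pics/ and viewed, at most 10 in all, crops included, and the job is handed in when it is done.

Besides the shell and the picture viewer there is one more tool, called after "Call:" as name(argument=value, ...), one argument or row to a line, values as JSON. drive_tool: Moves the arm, as the interface text tells. Its arguments: {"type":"object","properties":{"steps":{"type":"array"}},"required":["steps"]}

```bash
mkdir -p pics; cat > h.py <<'E'
import numpy as np, cv2
from cell import readout, imaging, job
def ray(p,px):
    K=np.array(p["mtx"]);u=np.array([(px[0]-K[0,2])/K[0,0],(px[1]-K[1,2])/K[1,1]])
    s=cv2.undistortPoints(np.array([[px]],float),K,np.array([p["k1"],0,0,0,0.]))[0,0]
    T=np.array(p["cam_to_world"]);d=T[:3,:3]@[s[0],-s[1],-1];return T[:3,3],d/np.linalg.norm(d)
def onz(p,px,z):
    o,d=ray(p,px);return o+d*(z-o[2])/d[2]
def proj(p,X):
    T=np.linalg.inv(np.array(p["cam_to_world"]));c=(T@np.c_[np.atleast_2d(X),np.ones(len(np.atleast_2d(X)))].T)[:3]
    c=c*np.array([[1],[-1],[-1]]);
    return cv2.projectPoints(c.T.copy(),np.zeros(3),np.zeros(3),np.array(p["mtx"]),np.array([p["k1"],0,0,0,0.]))[0][:,0]
def tri(rs):
    A=sum(np.eye(3)-np.outer(d,d) for o,d in rs);b=sum((np.eye(3)-np.outer(d,d))@o for o,d in rs);return np.linalg.solve(A,b)
def save(p,n): cv2.imwrite(f"pics/{n}.png",p["image"][:,:,::-1])
E
python3 - <<'E'
from h import *
np.set_printoptions(precision=3,suppress=True)
P={}
for c in("scene","side"):
    p=imaging.capture(c);save(p,c+"0")
    print(c,np.array(p["cam_to_world"])[:3,3])
    for l in("grille","grille_tab","grille_end_a","drainer","stand","under_hook_a"):
        for r in imaging.pinpoint(l,p)[:4]:
            z={"grille":.006,"grille_tab":.151,"grille_end_a":.116}.get(l,0)
            print(l,np.round(r["pixel"],1),round(r["confidence"],2),onz(p,r["pixel"],z))
s=readout.read_state();print(s["tcp_rot"],s["eef_pos"],s["t"])
E
```

```text
scene [ 1.066 -0.721  1.322]
grille [190.6 291.1] 0.93 [ 0.368 -0.612  0.006]
grille [303.3 251.5] 0.86 [ 0.61  -0.231  0.006]
grille_tab [296.8 235. ] 0.84 [ 0.601 -0.246  0.151]
grille_tab [176.1 273.5] 0.76 [ 0.357 -0.61   0.151]
grille_end_a [179.4 264.5] 0.88 [ 0.319 -0.576  0.116]
grille_end_a [288.  251.6] 0.8 [ 0.603 -0.305  0.116]
grille_end_a [308.3 226.1] 0.71 [ 0.598 -0.176  0.116]
grille_end_a [322.4 208.4] 0.24 [ 0.595 -0.08   0.116]
drainer [302.2 250.8] 0.95 [ 0.602 -0.229  0.   ]
drainer [245.  281.8] 0.74 [ 0.506 -0.461  0.   ]
stand [350.  174.5] 0.6 [0.543 0.204 0.   ]
stand [287.5 251.7] 0.41 [ 0.557 -0.266  0.   ]
stand [358.3 226.3] 0.24 [ 0.722 -0.004  0.   ]
under_hook_a [354.1 165.9] 0.94 [0.531 0.258 0.   ]
under_hook_a [336.6 188.4] 0.88 [0.538 0.104 0.   ]
side [-0.112 -0.801  0.847]
grille [360.9 237.2] 0.89 [ 0.601 -0.244  0.006]
grille [409.9 370.5] 0.64 [ 0.35  -0.619  0.006]
grille [359.7 238.6] 0.53 [ 0.593 -0.245  0.006]
grille_tab [422.2 331.6] 0.77 [ 0.358 -0.618  0.151]
grille_tab [364.2 197.5] 0.66 [ 0.616 -0.23   0.151]
grille_end_a [449.9 343.4] 0.73 [ 0.401 -0.665  0.116]
grille_end_a [387.5 339.9] 0.7 [ 0.31  -0.569  0.116]
grille_end_a [344.7 201.9] 0.69 [ 0.591 -0.174  0.116]
grille_end_a [376.9 219.3] 0.56 [ 0.6   -0.297  0.116]
drainer [361.7 237.7] 0.73 [ 0.606 -0.243  0.   ]
stand [267.2 188.9] 0.73 [0.545 0.181 0.   ]
under_hook_a [272.1 196. ] 0.78 [0.531 0.133 0.   ]
under_hook_a [257.1 184.9] 0.64 [0.532 0.229 0.   ]
[-0.     0.707  0.707  0.   ] [0.65  0.    0.231] 0.7
```

```bash
cd pics; python3 -c "
import cv2,numpy as np
a=cv2.imread('scene0.png');b=cv2.imread('side0.png')
cv2.imwrite('both0.png',cv2.resize(np.vstack([a,b]),(480,600)))"
```

```text
(no output)
```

View pics/scene0.png

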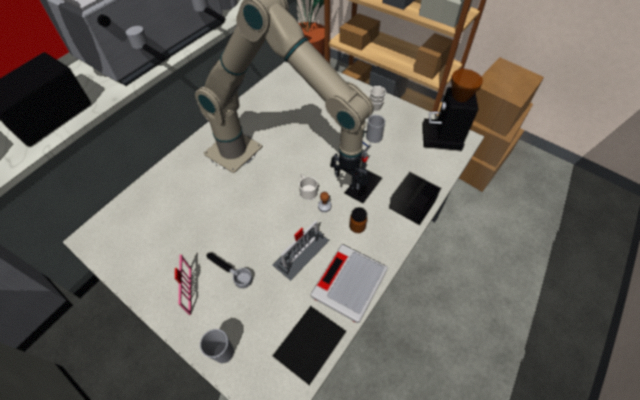

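View pics/side0.png

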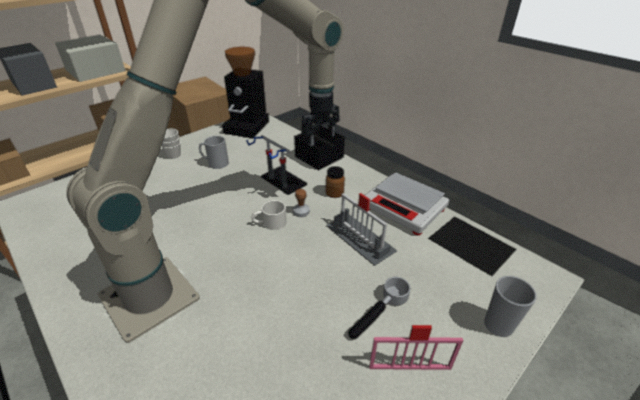

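Two candidates for the grille: an aluminium one with a red tab in the grey rack at scene (300,248) / side (362,222), and a pink-framed one standing free at scene (187,283) / side (416,350). The one in the rack fits the description. I'll confirm it in one crop. The stand is at side (270,165), with its open front towards the robot.

```bash
python3 - <<'E'
from h import *
np.set_printoptions(precision=3,suppress=True)
a=cv2.imread('pics/side0.png');b=cv2.imread('pics/scene0.png')
w=imaging.capture("wrist")["image"][:,:,::-1]
f=cv2.INTER_CUBIC
top=np.hstack([cv2.resize(a[170:290,310:460],(400,300),interpolation=f),cv2.resize(a[120:210,225:345],(400,300),interpolation=f)])
bot=np.hstack([cv2.resize(b[215:290,255:355],(400,300),interpolation=f),cv2.resize(w,(400,300))])
cv2.imwrite('pics/crop1.png',np.vstack([top,bot]))
p=imaging.capture("wrist");print(p["cam_to_world"],p["mtx"])
E
```

```text
[[ 1.    -0.     0.     0.65 ]
 [ 0.     0.957  0.289  0.074]
 [-0.    -0.289  0.957  0.374]
 [ 0.     0.     0.     1.   ]] [[292.01    0.    319.588]
 [  0.    292.01  201.941]
 [  0.      0.      1.   ]]
```

View pics/crop1.png

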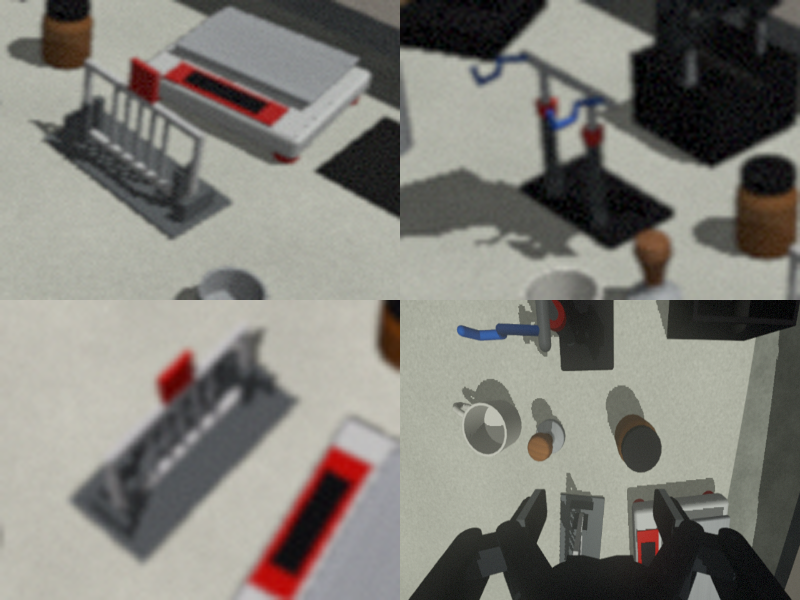

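The crop confirms the aluminium grille with the red tab in the grey rack. The wrist view shows a hook at (500,332) opening towards world −x. I'll go look at the stand first.

Call:
drive_tool(
  steps=[
    [0.02, -0.03, -0.03, 0, 1],
    [0.04, -0.06, -0.06, 0, 1],
    [0.06, -0.09, -0.07, 0, 1],
    [0.08, -0.12, -0.08, 0, 1],
    [0.08, -0.13, -0.08, 0, 1],
    [0.08, -0.13, -0.08, 0, 1],
  ],
)

```text
t: 1.4
eef_pos: [0.519, 0.0803, 0.312]
tcp_rot: [0.0, 0.707, 0.708, 0.0]
wrist_force: [0.5, -0.7, 0.0]
finger_gap: 0.0854
grasp_force: 0.0
```

```bash
cat > m.py <<'E'
from h import *
import pickle,sys
np.set_printoptions(precision=3,suppress=True)
n=sys.argv[1];p=imaging.capture("wrist");save(p,n);pickle.dump(p,open(n+".pkl","wb"))
for l in sys.argv[2:]:
    for r in imaging.pinpoint(l,p)[:4]:
        z={"grille":.006,"grille_tab":.151,"grille_end_a":.116}.get(l,0)
        print(l,np.round(r["pixel"],1),round(r["confidence"],2),onz(p,r["pixel"],z))
s=readout.read_state();print(s["eef_pos"],s["t"])
E
python3 m.py w1 stand under_hook_a
```

```text
[0.521 0.079 0.311] 1.55
```

View pics/w1.png

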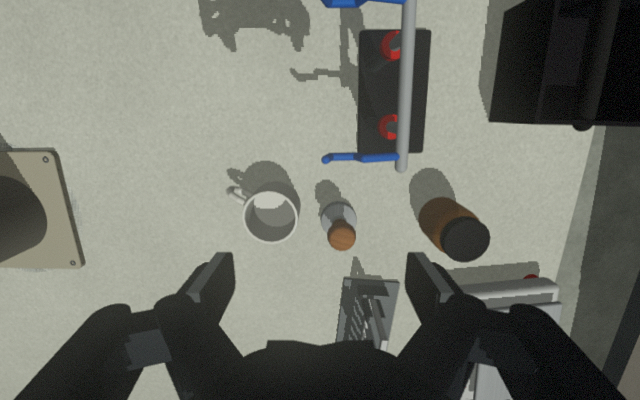

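Wrist view: near hook at (325–400,157) with its tip at the left, far hook at the top edge (325–405,3), and rail from (403,168) up to (411,0). I'll step in for a full view of both.

Call:
drive_tool(
  steps=[
    [0.04, 0, -0.01, 0, 1],
    [0.08, 0, -0.02, 0, 1],
    [0.08, 0, -0.02, 0, 1],
    [0.08, 0, -0.02, 0, 1],
  ],
)

```text
t: 1.95
eef_pos: [0.5209, 0.1602, 0.3306]
tcp_rot: [0.0, 0.707, 0.707, -0.0]
wrist_force: [0.3, -0.4, -0.4]
finger_gap: 0.0854
grasp_force: 0.0
```

```bash
python3 m.py w2 stand under_hook_a; python3 -c "
import cv2
a=cv2.imread('pics/w2.png')[0:260,220:540];cv2.imwrite('pics/w2c.png',cv2.resize(a,None,fx=2.3,fy=2.3,interpolation=cv2.INTER_CUBIC))"
```

```text
[0.52  0.158 0.331] 2.1
```

View pics/w2c.png

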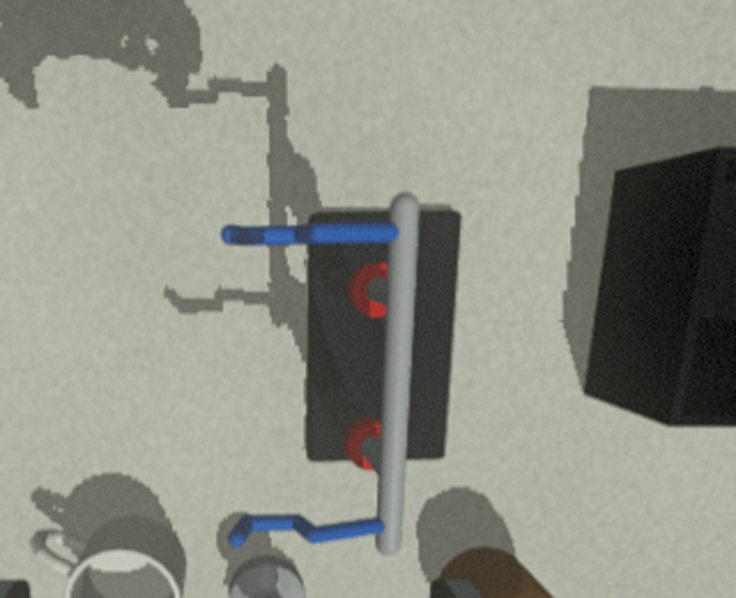

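Crop: far hook from tip (228,235) to rail (400,232), near hook from tip (237,535) to rail (383,527), trough bottoms at (285,237) and (290,525). I'll fit the stand model to the blue pixels.

```bash
cat > fit.py <<'E'
from h import *
import pickle
from scipy.optimize import least_squares
from scipy.spatial import cKDTree
np.set_printoptions(precision=4,suppress=True)
V=[pickle.load(open(n+".pkl","rb")) for n in("w1","w2")]+[imaging.capture("side")]
M=[]
for i,p in enumerate(V):
    im=p["image"].astype(int);m=((im[:,:,2]>im[:,:,0]+35)&(im[:,:,2]>im[:,:,1]+20)).astype(np.uint8)
    n,l,st,c=cv2.connectedComponentsWithStats(m)
    g=np.zeros_like(m)
    for k in range(1,n):
        if st[k,4]>12: print(i,st[k],c[k]); g[l==k]=1
    if i==2: g[:, :230]=0;g[:,310:]=0
    M.append(np.argwhere(g)[:,::-1].astype(float))
poly=np.array([[-17,14],[-10.5,-4],[10.5,-4],[18,12],[50,12]])/1000
t=np.linspace(0,1,15)
L=np.vstack([poly[i]+(poly[i+1]-poly[i])*t[:,None] for i in range(4)])
def pts(q,ya):
    a=q[2];R=np.array([[np.cos(a),-np.sin(a)],[np.sin(a),np.cos(a)]])
    X=np.c_[L[:,0],np.full(len(L),ya)];return np.c_[X@R.T+q[:2],L[:,1]+q[3]]
def res(q,use=(0,1,2)):
    out=[]
    for i in use:
        X=np.vstack([pts(q,.065),pts(q,-.065)]);u=proj(V[i],X)
        k=(u[:,1]>0)&(u[:,1]<399)
        d=cKDTree(u).query(M[i])[0];e=cKDTree(M[i]).query(u)[0]*k
        w=1 if i<2 else 2
        out+=[w*d/np.sqrt(len(d))*10,w*e/np.sqrt(len(e))*10]
    return np.concatenate(out)
for use in((1,),(0,1),(0,1,2)):
    r=least_squares(res,[.533,.18,0,.18],kwargs=dict(use=use),x_scale=[.01,.01,.05,.01],diff_step=1e-4,loss="soft_l1")
    print(use,r.x,r.cost)
E
python3 fit.py
```

```text
0 [322   0  85   8 404] [354.8045   2.6485]
0 [322 153  78  11 546] [361.5641 157.2381]
1 [328  97  66  10 533] [361.3321 101.454 ]
1 [317  99   6   7  38] [319.3684 101.7632]
1 [319 225  30  13 163] [333.6012 229.2945]
1 [352 226  36  10 212] [369.684  230.5613]
2 [249 136  14   9  35] [255.6857 138.8286]
2 [269 149  17  10  51] [276.3922 153.1961]
(1,) [0.5377 0.1799 0.0423 0.178 ] 264.23048303410144
(0, 1) [0.539  0.1798 0.0232 0.1747] 569.1971333953594
(0, 1, 2) [0.5389 0.1799 0.0224 0.1751] 729.2649861238372
```

Call:
drive_tool(
  steps=[
    [-0.05, 0.01, 0, 0, 1],
    [-0.1, 0.02, 0, 0, 1],
    [-0.15, 0.04, 0, 0, 1],
    [-0.2, 0.06, 0, 0, 1],
    [-0.25, 0.08, 0, 0, 1],
    [-0.29, 0.08, 0, 0, 1],
    [-0.29, 0.08, 0, 0, 1],
    [-0.29, 0.08, 0, 0, 1],
  ],
)

```text
t: 2.95
eef_pos: [0.5992, -0.1334, 0.3307]
tcp_rot: [-0.0, 0.709, 0.705, -0.001]
wrist_force: [0.8, 1.2, -0.4]
finger_gap: 0.0855
grasp_force: 0.0
```

```bash
python3 m.py w3 grille grille_tab grille_end_a drainer
```

```text
grille [322.1 222.8] 0.75 [ 0.603 -0.238  0.006]
grille [323.9 205.2] 0.7 [ 0.606 -0.206  0.006]
grille_tab [323.6 266. ] 0.94 [ 0.603 -0.24   0.151]
grille_end_a [316.2 295.6] 0.89 [ 0.593 -0.306  0.116]
grille_end_a [325.6 207.3] 0.86 [ 0.607 -0.175  0.116]
drainer [320.6 222.4] 0.95 [ 0.6   -0.239  0.   ]
drainer [327.1 206.1] 0.16 [ 0.611 -0.21   0.   ]
[ 0.6   -0.128  0.331] 3.2
```

View pics/w3.png

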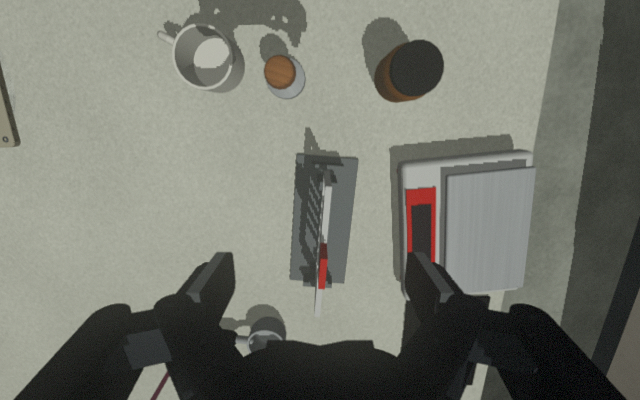

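Wrist view: grille from (329,175) to (318,318) with the tab at (323,266) between the fingers, rack corners (297,153), (357,158), (345,283), (290,278). Next I'll work out the yaw of the grille and the stand.

```bash
python3 - <<'E'
from h import *
import pickle
np.set_printoptions(precision=4,suppress=True)
p=pickle.load(open("w3.pkl","rb"))
def yaw(a,b): d=a-b; return np.degrees(np.arctan2(-d[0],d[1]))
c=[onz(p,q,.006) for q in((297,153),(357,158),(345,283),(290,278))]
print("rack",yaw(c[0],c[3]),yaw(c[1],c[2]),np.mean(c,0))
print("bar",yaw(onz(p,(329,175),.126),onz(p,(318,318),.126)))
im=p["image"].astype(int);m=(im[:,:,0]>im[:,:,1]+60);m[:, :300]=0;m[:,345:]=0;m[:235]=0
n,l,st,cc=cv2.connectedComponentsWithStats(m.astype(np.uint8));print(st[1:],cc[1:])
p=pickle.load(open("w2.pkl","rb"))
h=.175
print("rail",yaw(onz(p,(396.1,89.1),h+.01),onz(p,(389.1,237),h+.01)))
f=lambda x,y:(220+x/2.3,y/2.3)
for nm,a,b,dz in(("tip",(228,235),(237,538),.015),("seatmid",(285,237),(277,524),-.004),("rear",(312,235),(310,536),.012),("rail",(400,232),(383,527),.012)):
    A=onz(p,f(*a),h+dz);B=onz(p,f(*b),h+dz);print(nm,A,B,(A+B)/2,np.linalg.norm(A-B),yaw(A,B))
import cv2
s=readout.read_state();print(s["eef_pos"],s["tcp_rot"])
# overlay
for q,col in(([.539,.1799,.0232,.1747],(0,255,0)),):
    img=p["image"][:,:,::-1].copy()
    P=np.array([[-17,14],[-10.5,-4],[10.5,-4],[18,12],[50,12]])/1000
    for ya in(.065,-.065):
        a=q[2];X=np.array([[q[0]+x*np.cos(a)-ya*np.sin(a),q[1]+x*np.sin(a)+ya*np.cos(a),q[3]+z] for x,z in P])
        print(proj(p,X))
E
```

```text
rack -4.851373791010935 -3.679732724297292 [ 0.6025 -0.2368  0.006 ]
bar -4.112123216418642
[[318 259   9  30 202]] [[322.2871 273.203 ]]
rail 1.3830439110882442
tip [0.5204 0.2448 0.19  ] [0.5246 0.1136 0.19  ] [0.5225 0.1792 0.19  ] 0.1312420251070428 1.8263779527575739
seatmid [0.5448 0.2447 0.171 ] [0.5442 0.1129 0.171 ] [0.5445 0.1788 0.171 ] 0.13186104101001342 -0.2790051275800308
rear [0.5545 0.245  0.187 ] [0.5583 0.1134 0.187 ] [0.5564 0.1792 0.187 ] 0.13167637136519425 1.653319621271899
rail [0.5902 0.2463 0.187 ] [0.5917 0.1178 0.187 ] [0.5909 0.1821 0.187 ] 0.12851693843958387 0.6735820272313584
[ 0.6001 -0.1282  0.3314] [-0.0003  0.7062  0.708   0.0003]
[[319.1941 102.558 ]
 [325.8219 103.0888]
 [347.1201 102.6228]
 [356.6926 101.822 ]
 [390.9197 101.1772]]
[[321.9789 232.618 ]
 [327.7128 226.1855]
 [346.6127 225.7934]
 [355.0199 231.1972]
 [385.2086 230.5485]]
```

Call:
drive_tool(
  steps=[
    [-0.05, 0.002, 0.0, 2, 1],
    [-0.1, 0.003, 0.02, 4.2, 1],
    [-0.108, 0.003, 0.06, 4.2, 1],
    [-0.108, 0.003, 0.1, 4.2, 1],
    [-0.108, 0.003, 0.13, 4.2, 1],
    [-0.108, 0.003, 0.16, 4.2, 1],
    [-0.108, 0.003, 0.18, 4.2, 1],
    [-0.108, 0.003, 0.197, 4.2, 1],
    [-0.108, 0.003, 0.197, 4.2, 1],
    [-0.108, 0.003, 0.197, 4.2, 0.5],
    [-0.108, 0.003, 0.197, 4.2, 0.4],
    [-0.108, 0.003, 0.197, 4.2, 0.4],
  ],
)

```text
t: 4.4
eef_pos: [0.6039, -0.2381, 0.1357]
tcp_rot: [0.001, 0.732, 0.681, 0.001]
wrist_force: [0.4, -0.1, 0.6]
finger_gap: 0.0438
grasp_force: 0.0
```

```bash
python3 m.py w4 grille_tab
```

```text
grille_tab [315.6 274.1] 0.62 [ 0.602 -0.24   0.151]
[ 0.604 -0.238  0.135] 4.5
```

View pics/w4.png

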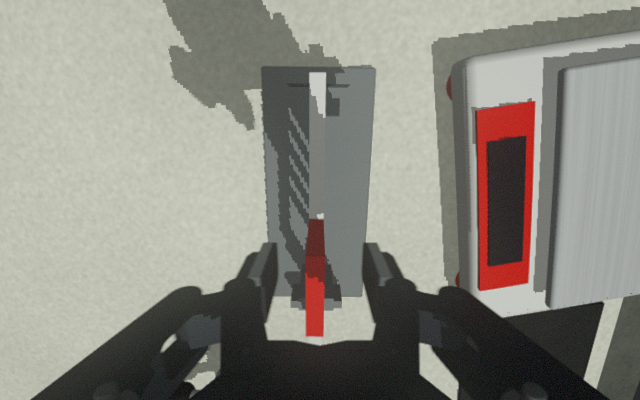

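The bar runs straight up the picture at (317,70–330) and the tab at (315,275) sits about centrally between the fingers. I'll close.

Call:
drive_tool(
  steps=[
    [0, -0.0015, 0, 0, 0.3],
    [0, -0.0015, 0, 0, 0.15],
    [0, -0.0015, 0, 0, 0],
    [0, -0.0015, 0, 0, 0],
    [0, -0.0015, 0, 0, 0],
    [0, -0.0015, 0, 0, 0],
    [0, -0.0015, 0, 0, 0],
    [0, -0.0015, 0, 0, 0],
  ],
)

```text
t: 5.3
eef_pos: [0.6017, -0.238, 0.1346]
tcp_rot: [0.0, 0.733, 0.681, 0.0]
wrist_force: [-1.0, -0.3, 4.0]
finger_gap: 0.0074
grasp_force: 59.7
```

Call:
drive_tool(
  steps=[
    [0, 0, -0.01, 0, 0],
    [0, 0, -0.025, 0, 0],
    [0, 0, -0.045, 0, 0],
    [0, 0, -0.065, 0, 0],
    [0, 0, -0.09, 0, 0],
    [0, 0, -0.115, 0, 0],
    [0, 0, -0.14, 0, 0],
    [0, 0, -0.155, 0, 0],
    [0, 0, -0.165, 0, 0],
    [0, 0, -0.165, 0, 0],
    [0, 0, -0.165, 0, 0],
  ],
)

```text
t: 6.4
eef_pos: [0.6007, -0.2376, 0.2986]
tcp_rot: [-0.001, 0.733, 0.681, -0.0]
wrist_force: [-0.6, 1.1, -4.4]
finger_gap: 0.0073
grasp_force: 58.9
```

```bash
python3 - <<'E'
from h import *
np.set_printoptions(precision=4,suppress=True)
s=readout.read_state();print({k:np.round(s[k],4) for k in("t","eef_pos","tcp_rot","wrist_force","ft_torque")})
p=imaging.capture("side")
for l in("grille_tab","grille_end_a"):
    for r in imaging.pinpoint(l,p)[:4]: print(l,r["pixel"],r["confidence"])
T=s["eef_pos"];print(proj(p,np.array([T+[0,0,.019],T+[.009,.065,-.018],T+[-.0,-.065,-.018]])))
E
```

```text
{'t': np.float64(6.4), 'eef_pos': array([ 0.6007, -0.2376,  0.2986]), 'tcp_rot': array([-0.0009,  0.7325,  0.6807, -0.0004]), 'wrist_force': array([-0.5955,  1.0771, -4.4269]), 'ft_torque': array([-0.0245,  0.013 ,  0.0079])}
grille_tab [368.1, 149.8] 0.72
grille_end_a [451.4, 342.0] 0.92
grille_end_a [381.7, 175.2] 0.86
grille_end_a [349.0, 154.9] 0.63
grille_end_a [384.9, 340.6] 0.61
[[367.3654 152.4905]
 [351.383  154.0824]
 [384.5702 173.506 ]]
```

Call:
drive_tool(
  steps=[
    [0.028, -0.022, 0, 0, 0],
    [0.066, -0.05, 0, -1, 0],
    [0.104, -0.083, 0, -2, 0],
    [0.142, -0.116, 0, -3, 0],
    [0.18, -0.137, 0, -4, 0],
    [0.225, -0.14, 0, -5, 0],
    [0.27, -0.143, 0, -5.5, 0],
    [0.315, -0.146, 0, -5.5, 0],
    [0.355, -0.149, 0, -5.5, 0],
    [0.39, -0.152, 0, -5.5, 0],
    [0.408, -0.153, 0, -5.5, 0],
    [0.408, -0.153, 0, -5.5, 0],
  ],
)

```text
t: 7.75
eef_pos: [0.478, 0.1843, 0.2988]
tcp_rot: [-0.001, 0.697, 0.717, 0.0]
wrist_force: [-0.1, -0.6, -4.8]
finger_gap: 0.0076
grasp_force: 60.2
```

```bash
python3 m.py w5 grille_tab; python3 -c "
from h import *
s=readout.read_state();print(s['tcp_rot'],s['wrist_force'],s['ft_torque'])"
```

```text
grille_tab [321.1 276.1] 0.85 [0.483 0.084 0.151]
[0.478 0.18  0.299] 7.85
[ 5.45225268e-05  6.98814651e-01  7.15302289e-01 -8.46643631e-04] [ 1.28550157 -0.71287482 -5.24134519] [-0.09933237 -0.0038823   0.00603414]
```

View pics/w5.png

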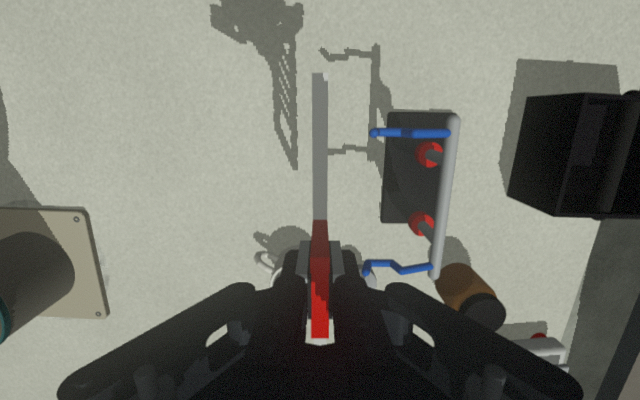

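Grille held straight (bar at (320,75–330)), hooks to the right at (372–450,132) and (367–432,267). I'll refit the stand with this view, which is its second and last measurement.

```bash
sed -i 's/V=\[.*/V=[pickle.load(open(n+".pkl","rb")) for n in("w1","w2","w5")]/; s/    if i==2: .*//; s/w=1 if i<2 else 2/w=1/; s/for use in.*/for use in((2,),(1,2),(0,1,2)):/; s/use=(0,1,2)/use=(0,1,2)/' fit.py; cat >> fit.py <<'E'
print(proj(V[2],np.vstack([pts(r.x,.065)[::15],pts(r.x,-.065)[::15]])))
for k in (.165,.17,.175,.18,.185):
    rr=least_squares(lambda q:res([q[0],q[1],q[2],k]),r.x[:3],x_scale=[.01,.01,.05],diff_step=1e-4,loss="soft_l1");print(k,rr.x,rr.cost)
E
python3 fit.py
```

```text
0 [322   0  85   8 404] [354.8045   2.6485]
0 [322 153  78  11 546] [361.5641 157.2381]
1 [328  97  66  10 533] [361.3321 101.454 ]
1 [317  99   6   7  38] [319.3684 101.7632]
1 [319 225  30  13 163] [333.6012 229.2945]
1 [352 226  36  10 212] [369.684  230.5613]
2 [370 128  81  11 717] [410.4463 132.7085]
2 [362 260  72  17 510] [396.7549 267.    ]
(2,) [0.5383 0.1796 0.0507 0.1768] 287.2184696572819
(1, 2) [0.5382 0.1798 0.0455 0.1774] 553.4096405638057
(0, 1, 2) [0.5386 0.1798 0.0319 0.1753] 876.5880387475956
[[370.6185 133.3903]
 [374.4784 132.1653]
 [397.6037 132.1814]
 [411.119  133.283 ]
 [364.3282 270.3617]
 [368.0984 261.4422]
 [388.3903 261.341 ]
 [399.6346 269.1252]]
0.165 [0.5407 0.1792 0.0264] 1607.7330081839787
0.17 [0.5399 0.1795 0.0275] 1062.0771444939571
0.175 [0.5387 0.1797 0.0319] 877.3200391187834
0.18 [0.5388 0.1801 0.0334] 1003.2002491623489
0.185 [0.5383 0.1805 0.0374] 1447.978267371388
```

Call:
drive_tool(
  steps=[
    [0, 0, 0.02, -0.3, 0],
    [0, 0, 0.045, -0.7, 0],
    [0, 0, 0.063, -0.7, 0],
    [0, 0, 0.069, -0.7, 0],
    [0, 0.01, 0.069, -0.7, 0],
    [0, 0.025, 0.069, -0.7, 0],
    [-0.001, 0.04, 0.069, -0.7, 0],
    [-0.001, 0.052, 0.069, -0.7, 0],
    [-0.001, 0.06, 0.069, -0.7, 0],
    [-0.001, 0.06, 0.069, -0.7, 0],
    [-0.001, 0.06, 0.069, -0.7, 0],
  ],
)

```text
t: 8.95
eef_pos: [0.5387, 0.1804, 0.2305]
tcp_rot: [-0.0, 0.695, 0.719, -0.0]
wrist_force: [0.0, 0.2, -4.5]
finger_gap: 0.0073
grasp_force: 60.2
```

```bash
python3 m.py w6 grille_tab; python3 -c "
from h import *
s=readout.read_state();print(s['tcp_rot'],s['wrist_force'],s['ft_torque'])
p=imaging.capture('side')
f=cv2.INTER_CUBIC
a=cv2.resize(p['image'][100:220,200:330],(390,360),interpolation=f);b=cv2.resize(cv2.imread('pics/w6.png')[60:360,200:520,::-1],(400,360),interpolation=f)
cv2.imwrite('pics/c6.png',np.hstack([a,b])[:,:,::-1])"
```

```text
grille_tab [321.1 274.1] 0.56 [0.542 0.123 0.151]
[0.538 0.181 0.23 ] 9.05
[-2.15234367e-04  6.94564963e-01  7.19429929e-01 -2.06928331e-04] [-0.52716928  0.19553539 -5.4566472 ] [-0.01754855 -0.02327028  0.0091904 ]
```

View pics/c6.png

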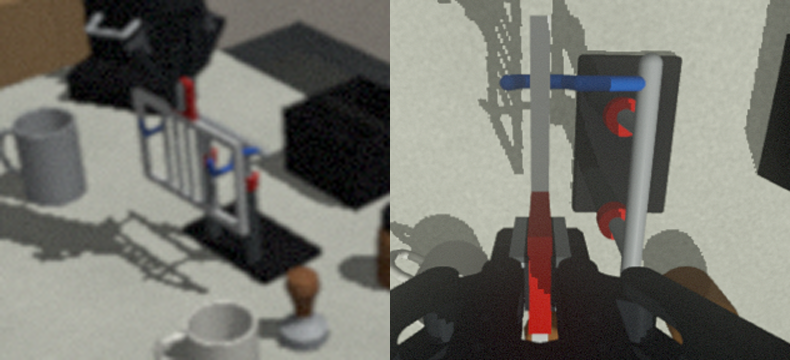

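The grille is over both hooks: at the far hook the tip is at (505,82), the bar at (540,82) and the rail at (645,85). Lowering now.

Call:
drive_tool(
  steps=[
    [0, 0, 0.008, 0, 0],
    [0, 0, 0.016, 0, 0],
    [0, 0, 0.022, 0, 0],
    [0, 0, 0.027, 0, 0],
    [0, 0, 0.029, 0, 0],
    [0, 0, 0.03, 0, 0],
    [0, 0, 0.031, 0, 0],
    [0, 0, 0.031, 0, 0],
  ],
)

```text
t: 9.9
eef_pos: [0.5389, 0.1807, 0.1994]
tcp_rot: [0.0, 0.695, 0.719, 0.0]
wrist_force: [-0.1, 0.0, -4.6]
finger_gap: 0.0073
grasp_force: 60.1
```

Call:
drive_tool(
  steps=[
    [0, 0, 0.001, 0, 0],
    [0, 0, 0.001, 0, 0],
    [0, 0, 0.002, 0, 0],
    [0, 0, 0.002, 0, 0],
    [0, 0, 0.003, 0, 0],
    [0, 0, 0.003, 0, 0],
  ],
)

```text
t: 10.5
eef_pos: [0.5391, 0.1805, 0.197]
tcp_rot: [0.0, 0.695, 0.719, 0.0]
wrist_force: [-1.4, -1.1, 2.4]
finger_gap: 0.0074
grasp_force: 61.3
```

Call:
drive_tool(
  steps=[
    [0, 0, 0.0005, 0, 0],
    [0, 0, 0.0005, 0, 0],
    [0, 0, 0.0005, 0, 0],
  ],
)

```text
t: 10.8
eef_pos: [0.5391, 0.1805, 0.1969]
tcp_rot: [0.0, 0.695, 0.719, 0.0]
wrist_force: [-2.8, -1.3, 6.9]
finger_gap: 0.0076
grasp_force: 62.1
```

```bash
python3 -c "
from h import *
s=readout.read_state();print(s['eef_pos'],s['tcp_rot'],s['wrist_force'],s['ft_torque'])"
```

```text
[0.53911247 0.18052942 0.19688261] [2.56964358e-04 6.94771243e-01 7.19230591e-01 4.59060129e-04] [-2.83113162 -1.28854638  6.94490301] [-0.04438746  0.57513742  0.01547827]
```

Both hooks bear evenly: about 11 N of support, Mx near 0, and the height matches the seat. I'll ease the press a little and hold for a second.

Call:
drive_tool(
  steps=[
    [0, -0.0003, -0.0004, 0, 0],
    [0, -0.0005, -0.0005, 0, 0],
    [0, -0.0005, -0.0005, 0, 0],
    [0, -0.0005, -0.0005, 0, 0],
    [0, -0.0005, -0.0005, 0, 0],
    [0, -0.0005, -0.0005, 0, 0],
    [0, -0.0005, -0.0005, 0, 0],
    [0, -0.0005, -0.0005, 0, 0],
    [0, -0.0005, -0.0005, 0, 0],
    [0, -0.0005, -0.0005, 0, 0],
  ],
)

```text
t: 11.8
eef_pos: [0.539, 0.1806, 0.1969]
tcp_rot: [0.0, 0.695, 0.719, 0.001]
wrist_force: [-0.8, -1.7, 6.7]
finger_gap: 0.0076
grasp_force: 61.8
```

```bash
python3 -c "
from h import *
s=readout.read_state();print(s['eef_pos'],s['wrist_force'],s['ft_torque'])"
```

```text
[0.53904311 0.18057501 0.19691475] [-0.81982737 -1.68728286  6.68205475] [-0.04628872  0.15779898  0.03246426]
```

Call:
drive_tool(
  steps=[
    [0, 0, 0, 0, 0.1],
    [0, 0, 0, 0, 0.15],
    [0, 0, 0, 0, 0.2],
    [0, 0, 0, 0, 0.3],
    [0, 0, 0, 0, 0.4],
    [0, 0, 0, 0, 0.4],
    [0, 0, 0, 0, 0.4],
    [0, 0, 0, 0, 0.4],
  ],
)

```text
t: 12.6
eef_pos: [0.5383, 0.1806, 0.1963]
tcp_rot: [-0.0, 0.695, 0.719, 0.0]
wrist_force: [0.3, -0.5, -0.6]
finger_gap: 0.0338
grasp_force: 0.0
```

```bash
python3 -c "
from h import *
p=imaging.capture('side');w=imaging.capture('wrist')
f=cv2.INTER_CUBIC
a=cv2.resize(p['image'][100:220,200:330],(390,360),interpolation=f);b=cv2.resize(w['image'][60:360,200:520],(400,360),interpolation=f)
cv2.imwrite('pics/c7.png',np.hstack([a,b])[:,:,::-1])"
```

```text
(no output)
```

View pics/c7.png

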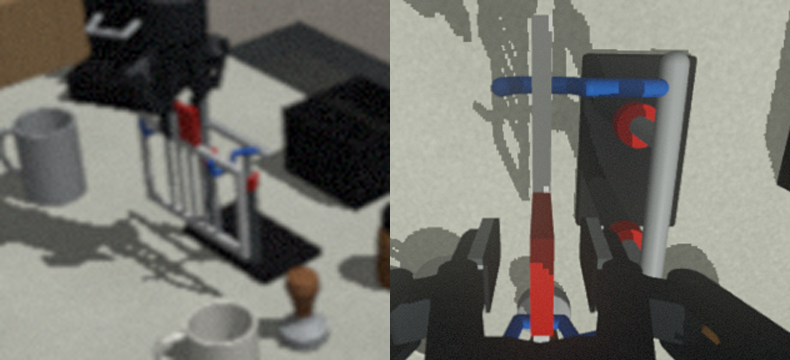

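The fingers are open and clear of the tab (540,265). The bar lies in both hooks at (540,87) and (540,325), and the grille hangs level. I'll withdraw straight up.

Call:
drive_tool(
  steps=[
    [0, 0, -0.005, 0, 0.4],
    [0, 0, -0.015, 0, 0.4],
    [0, 0, -0.03, 0, 0.4],
    [0, 0, -0.05, 0, 0.4],
    [0, 0, -0.075, 0, 0.4],
    [0, 0, -0.1, 0, 0.4],
    [0, 0, -0.12, 0, 0.4],
    [0, 0, -0.12, 0, 0.4],
    [0, 0, -0.12, 0, 0.4],
    [0, 0, -0.12, 0, 0.4],
  ],
)

```text
t: 13.7
eef_pos: [0.5376, 0.1803, 0.3155]
tcp_rot: [-0.0, 0.695, 0.719, -0.001]
wrist_force: [-0.5, -0.2, 0.2]
finger_gap: 0.034
grasp_force: 0.0
```

```bash
python3 - <<'E'
from h import *
np.set_printoptions(precision=4,suppress=True)
P=[]
for c in("side","wrist"):
    p=imaging.capture(c)
    print(proj(p,np.array([[.538,.18,.214],[.536,.245,.179],[.540,.115,.179]])))
    for l in("grille_tab","grille_end_a"):
        for r in imaging.pinpoint(l,p)[:5]: print(c,l,np.round(r["pixel"],1),r["confidence"])
E
```

```text
[[260.932  139.526 ]
 [250.5985 141.9547]
 [273.699  155.2425]]
side grille_tab [418.9 332.3] 0.76
side grille_tab [261.2 137. ] 0.73
side grille_tab [395.  294.3] 0.62
side grille_end_a [250.6 142. ] 0.92
side grille_end_a [447.7 341.6] 0.87
side grille_end_a [385.2 338.1] 0.71
side grille_end_a [273.1 155.5] 0.57
side grille_end_a [334.4 193. ] 0.49
[[319.8064 202.7685]
 [320.1878 124.6184]
 [319.5763 252.0602]]
wrist grille_tab [321.1 203.6] 0.96
wrist grille_end_a [318.8 253.5] 0.91
wrist grille_end_a [320.8 125.4] 0.7
```

Both ends match the seat positions to within a pixel or two, and the grille hangs level. Handing in.

```bash
python3 -c "
from cell import job; print(job.sign_off())"
```

```text
the job is handed in; nothing more can be done
None
```

The drip grille hangs level on both hooks of the drying stand: it was held for about a second while both hooks bore it, then released, and the job was handed in at about 14 s with the gripper clear.

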